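Raise the lane stop and pass a jar to the check scale

ROBOT

A 6-joint arm with a two-finger parallel gripper is mounted at the origin on the work surface. World frame = base frame: x ahead of the robot, y to its left, z up, the work surface at z = 0. Lengths are in m, angles in rad, forces in N, time in s.
With the tool pointing down it reaches from about 0.225 to 0.875 m from the base axis. Payload 3.4 kg.
Tool frame: the origin (TCP) lies at the very end of the fingers, on their centre line; the grasp point (between the pads) lies 19 mm behind it (grasp_offset is the distance from the TCP to the grasp point, in m); y points along the fingers, z is the direction in which the jaws open and shut, and the axes are right-handed (so a half turn about y gives the same grasp; the last joint's range is limited). The gripper opens to 85 mm and grips with 20 to 120 N. Pads are 22 mm wide; open, the fingers measure 114 mm over their backs; the gripper's body (76 mm by 85 mm) begins 54 mm behind the grasp point. The pads swing forward as they close: fully open they stand 13 mm farther back than shut.
Start: joints at [-1.228, 0.276, 1.505, -0, 1.361, -0.121], TCP at [0.257, -0.514, 0.231] pointing down, gripper open.
Joint ranges: [-2.89, 2.89], [-0.75, 2.08], [0.22, 2.7], [-1.18, 4.32], [0.11, 2.71], [-2.7, 2.7]. Speed limits (rad/s): [2.57, 2.57, 3.14, 3.14, 3.14, 3.14].

INTERFACE

Orientations are given as a unit quaternion [w, x, y, z].
In Python, from rig import get_state, get_image, sign_off, grasp_offset gives the robot as it stands.
- The arm moves only by the shell command python3 -m jog 'ROWS' [FORCE]. ROWS is JSON, one flat list of numbers, 7 for each row, row after row: the closure in counts, from 0 (fully open) to 255 (shut), then the shift along the tool's x, y, z in cm, then the turn, a rotation vector about the tool's x, y, z in units of 8 degrees (1.0 is 8 degrees). In form: [jaw, tx, ty, tz, rx, ry, rz, jaw, tx, ty, tz, rx, ry, rz, ...]. A call has 1 to 12 rows; each row is the pose to reach, as a shift and turn from the pose commanded when the call began, along the tool's axes at that moment; what a row does not reach only later rows make up. A row lasts 1/8 s, in which the tool goes at most 62.5 mm and 10.7 degrees, less where a joint would pass 70% of its speed; a pose out of reach is approached as far as the arm can. A call with a gripper value outside its range is refused whole. The fingers move at their own pace and stop on an object; FORCE is the grip in N (left out, the last holds). Time passes only in rows, so rows that repeat a pose let the fingers close. It gives the time, the measured TCP pose, the force and the opening at its end, in the units of the state.
- get_state(): the state, without advancing time (a new reading comes with each control period).
- get_image(name): name is "side" or "top"; returns a dict with "color" (420x560x3 uint8, blue, green, red), "mtx" (3x3 intrinsics, pixels), "R" (3x3) and "t" (3): a world point X has camera coordinates R X + t. Camera axes: x right, y down, z forward; pixel columns grow to the right and rows downward; lengths in m; the calibration is good to about 2 mm. A picture is of the moment at which its call begins. There is no depth.
- sign_off(): hands the job in, once; it reports no verdict.
The state is a dict: "clock": time; "qpos": joint angles; "qd": joint speeds; "effort": joint torques, N m; "position": TCP position; "ee_rot": TCP orientation; "contact_force": force on the tool from outside, world axes, zero at the start; "moment": the same for the moment, N m; "width": finger opening in m.
Only numpy, scipy, OpenCV 4.12 (cv2) and the standard library are available. Lean on these libraries where they do the work, as an engineer would, in place of code of your own. Each camera call takes 0.05 s, during which the arm holds its last target.

TASK

At the jar lane, push the counterweighted stop arm up past its balance point so that it stays raised by itself, then push the front jar (the one waiting next to the arm) along the lane until it stands wholly on the steel plate of the scale. Push gently with the fingertips, gripping nothing: do not lift or tip the jar, and leave the jars waiting behind it and everything else on the bench where they are. Finish with the arm still raised.

Things in the scene. Friction and masses are not known exactly. Their poses are not given: they have to be found in the camera images.
- stop_arm (a joint): angle of the stop arm (rad): 0 level, lying across the lane in its blue fork; grows as the outer end rises and swings away from the robot; balances at about 0.88, below that it falls back, above it swings on by its own weight to its buffer at 1.75 (10 degrees past upright), the far limit. Free-moving, damped hinge; lifting at the red grip takes only 1 to 2 N
- pivot (a point): pivot of the stop arm, beyond the lane from the robot, 100 mm above the bench, between two blue cheek plates (54 mm over their faces, tops 123 mm above the bench). Fixed. x axis: level, across the lane, away from the robot; y: the hinge axis, pointing up the lane to the waiting jars (scale at -y); z up. The lowered arm, a steel tube 16 mm thick, runs from here along -x to the red cross grip 235 mm away
- fork (a point): blue fork on the near side, fixed, that carries the lowered arm 185 to 195 mm from the pivot: 30 mm wide along y, tine tops 107 mm above the bench; this point lies on the lowered arm's axis. Axes as the pivot's
- pad (a point): where the arm's tube crosses the middle of the lane, 130 mm from the pivot; moves with the arm. Below it (arm lowered) hangs the black rubber stop pad, 60 mm across the lane, 12 mm thick, to 28 mm under the tube's axis. Raised, the whole arm stands 110 mm or more beyond the lane's middle
- weight (a point): middle of the two dark steel counterweight discs (56 mm diameter, 50 mm long together), 59 mm from the pivot on a rod slanting up 40 degrees away from the robot when the arm is lowered; moves down as the arm rises
- grip (a point): middle of the red cross grip at the near, outer end of the stop arm: a round bar 20 mm in diameter, 100 mm long along the hinge direction, making a T with the arm, its axis 235 mm from the pivot; moves with the arm. Lowered, its underside is 90 mm above the bench, with free space below it and on the robot's side
- jar_mid (a point): centre (26 mm above its underside) of the front jar, in the lane 50 to 70 mm up the lane from the stop arm: closed cream jar, dark amber glass with black lid, 64 mm diameter, 52 mm high, about 0.2 kg. At least 55 mm free between it and the next jar
- jar: the same front jar; origin at the centre of its underside, z is its upright axis
- plate (a point): centre of the top of the scale's square steel plate, 120 x 120 mm, 60 mm above the bench, level with the lane's bed which runs straight onto it. y axis: back up the lane to the stop arm and jars (a jar moves along -y to get here); x: across the lane, away from the robot; z up. The grey readout stands 145 mm from here along +x, up to 165 mm above the bench
- lane_end (a point): middle of the lane's bed (88 mm wide, 60 mm above the bench) at its end, 64 mm from the plate's centre; axes as the plate's. The lane runs straight from here along +y for 585 mm between two white guide rails 76 mm apart inside, 6 mm thick, tops 18 mm above the bed; the rails end here too
- jar2: first jar waiting behind, not to be moved: closed cream jar, upright: dark amber glass with a black lid, 64 mm diameter, 52 mm high, about 0.2 kg; origin at the centre of its underside
- jar3: second jar waiting behind, not to be moved: closed cream jar, upright: dark amber glass with a black lid, 64 mm diameter, 52 mm high, about 0.2 kg; origin at the centre of its underside
- jar_a: bystander on the bench: closed cream jar, upright: dark amber glass with a black lid, 64 mm diameter, 52 mm high, about 0.2 kg; origin at the centre of its underside
- jar_b: bystander on the bench: closed cream jar, upright: dark amber glass with a black lid, 64 mm diameter, 52 mm high, about 0.2 kg; origin at the centre of its underside
- roll: bystander: roll of white labels lying flat, 76 mm diameter, 50 mm high; origin under its centre
- bowl: bystander: empty white ceramic bowl, 200 mm diameter, 85 mm high; origin under its centre
- spatula: bystander: spatula with a wooden handle lying along its x axis, handle to its -x, 280 mm long, blade 65 mm wide, 20 mm high
Things that resemble listed ones, but are neither listed nor needed, are in the scene too. Leave any blue or yellow look-alike of the jar alone.

How it is judged:
On the way, in this order (a step that is already met when the one before it is completed fails the run):
1. the stop arm has been raised past its balance point and stays up by itself, not touched (value of joint stop_arm above 1.55 rad and velocity of joint stop_arm between -0.1 and 0.1 rad/s and contact force between each of the fingers, the arm and stop_arm below 0.05 N), for 0.3 s.
2. the front jar has been pushed wholly onto the scale's plate (x of jar_mid in the frame of plate between -0.028 and 0.028 m and y of jar_mid in the frame of plate between -0.028 and 0.028 m and height (world z) of jar_mid between 0.082 and 0.09 m and angle between jar's own z axis and vertical below 0.08 rad and linear speed of jar below 0.02 m/s), for 0.2 s.
At the end, for the whole second after the job is handed in: The stop arm rests raised (beyond 1.55 rad); the front jar stands upright, at rest, wholly on the scale's plate (centre within 28 mm of the plate's centre along and across the lane); waiting jars and bystanders are within 15 mm of where they were (all of step 2 and value of joint stop_arm above 1.55 rad and velocity of joint stop_arm between -0.1 and 0.1 rad/s and distance of each of jar2, jar3, jar_a, jar_b, roll, bowl, spatula from where it was at the start of the episode below 0.015 m); the robot touches nothing.
It fails at once if the front jar is lifted (more than 8 mm) (height (world z) of jar_mid above 0.094 m).
It fails at once if the front jar is tipped (more than 0.3 rad) (angle between jar's own z axis and vertical above 0.3 rad).
It fails at once if the front jar is gripped or pushed roughly (over 30 N) (contact force between the fingers and jar above 30 N).
It fails at once if the stop arm is gripped or forced (over 30 N) (contact force between the fingers and stop_arm above 30 N).
It fails at once if a waiting jar or a bystander is disturbed (moved over 15 mm) (distance of any of jar2, jar3, jar_a, jar_b, roll, bowl, spatula from where it was at the start of the episode above 0.015 m).
It also fails if it takes over 58 s, if anything falls off the work surface, if the arm or the gripper's body presses on something with over 40 N, if the wrist force passes 120 N, or if a joint passes its speed limit or range.

## Working session

There is one attempt and no reset: what is moved stays moved. The work goes in short steps, Python scripts to look and compute and a shell command to move; the robot and the scene stay as the last step left them, time stands still between calls to the robot, and variables do not carry over. Pictures are saved under pics/ and viewed, and the job is handed in when it is done.

```bash
mkdir -p pics; ls; python3 - <<'E'
from rig import get_state,get_image,grasp_offset
import cv2
print(get_state(),grasp_offset)
for n in("side","top"):
    d=get_image(n);cv2.imwrite(f"pics/{n}0.png",d["color"]);print(n,d["mtx"],d["R"],d["t"])
E
```

```text
pics
{'clock': 0.0, 'qpos': array([-1.22801536e+00,  2.76605469e-01,  1.50611910e+00,  1.44894933e-05,
        1.36070840e+00, -1.21006334e-01]), 'qd': array([-0.00049188,  0.00050011, -0.00099492,  0.00079058,  0.00125785,
       -0.00057564]), 'effort': array([-4.77238664e-04, -4.16777515e+01, -2.45800638e+01, -7.09961796e-05,
        1.12179236e-02,  1.00226924e-05]), 'position': array([ 0.25703915, -0.5137652 ,  0.23043934]), 'ee_rot': array([ 0.16243978, -0.16257382,  0.68882677, -0.68753236]), 'contact_force': array([-0.54864999, -0.00761511, -0.54462876]), 'moment': array([ 0.0096334 ,  0.00927229, -0.00719992]), 'width': 0.08519341937336225} 0.0187
side [[449.10579718   0.         279.36267284]
 [  0.         449.10579718 211.79232598]
 [  0.           0.           1.        ]] [[-0.68886462 -0.72488312  0.00316116]
 [-0.54944195  0.51928639 -0.65456488]
 [ 0.47284149 -0.45264346 -0.75599922]] [0.35460617 0.39671845 0.94126621]
top [[388.44372595   0.         278.00529452]
 [  0.         388.44372595 205.48991056]
 [  0.           0.           1.        ]] [[-0.10227797 -0.99474923 -0.00363127]
 [-0.97146852  0.10066821 -0.21474363]
 [ 0.21398162 -0.01843588 -0.9766637 ]] [0.00458976 0.58902307 0.87478594]
```

View pics/side0.png

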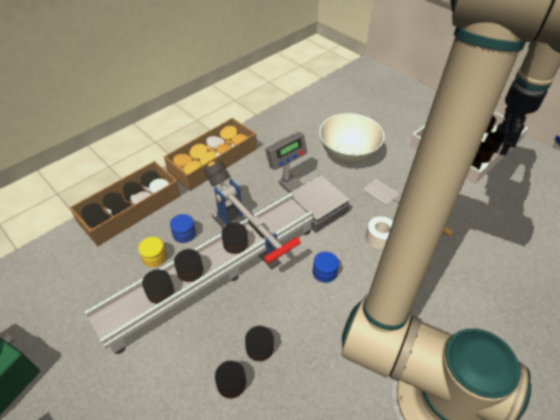

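View pics/top0.png

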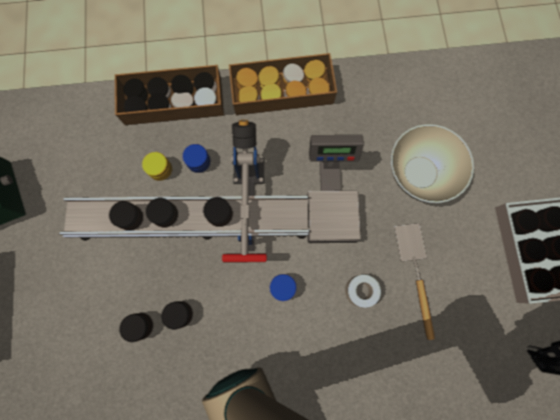

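The top view shows the front jar at about (218,211), the red grip at (244,258) and the plate at (333,215). The lane runs left to right, with the waiting jars at (162,212) and (126,215). Next I measure these by masks and rays.

```bash
cat > h.py <<'E'
import numpy as np,cv2
from rig import get_state,get_image
def ray(d,u,v):
    r=d["R"].T@np.linalg.inv(d["mtx"])@np.array([u,v,1.]); o=-d["R"].T@d["t"]; return o,r/np.linalg.norm(r)
def onz(d,u,v,z):
    o,r=ray(d,u,v); return o+r*(z-o[2])/r[2]
def tri(d1,p1,d2,p2):
    o1,r1=ray(d1,*p1);o2,r2=ray(d2,*p2)
    s=np.linalg.lstsq(np.c_[r1,-r2],o2-o1,rcond=None)[0]
    a=o1+s[0]*r1;b=o2+s[1]*r2; return (a+b)/2,np.linalg.norm(a-b)
def proj(d,X):
    c=d["R"]@np.asarray(X)+d["t"];p=d["mtx"]@c;return p[:2]/p[2]
def blobs(m,amin=60):
    n,l,s,c=cv2.connectedComponentsWithStats(m.astype(np.uint8))
    return [(c[i].round(1),s[i].tolist(),l==i) for i in range(1,n) if s[i,4]>=amin]
E
python3 - <<'E'
from h import *
T=get_image("top");S=get_image("side")
def red(i):
    i=i.astype(int);return (i[...,2]>120)&(i[...,1]<70)&(i[...,0]<80)
def dark(i):return i.max(2)<50
for n,d in(("top",T),("side",S)):
    for c,s,m in blobs(red(d["color"]),40):
        r=cv2.minAreaRect(np.argwhere(m)[:,::-1].astype(np.float32));print(n,"red",c,s,r)
    for c,s,m in blobs(dark(d["color"]),100): print(n,"dark",c,s)
for n,d in(("top",T),):
    cv2.imwrite("pics/topz.png",cv2.resize(d["color"][120:280,50:380],None,fx=2.4,fy=2.4,interpolation=cv2.INTER_CUBIC))
cv2.imwrite("pics/sidez.png",cv2.resize(S["color"][120:360,80:360],None,fx=2.4,fy=2.4,interpolation=cv2.INTER_CUBIC))
E
```

```text
top red [243.5 258. ] [222, 254, 44, 8, 309] ((243.5, 257.5), (7.0, 43.0), 90.0)
top dark [191.4  81.8] [170, 71, 44, 23, 631]
top dark [142.   93.7] [117, 73, 52, 39, 1506]
top dark [246.6 134.4] [233, 123, 23, 24, 274]
top dark [335.9 149.8] [317, 146, 40, 9, 187]
top dark [  9.4 194.8] [0, 157, 26, 68, 1099]
top dark [256.5 170.1] [249, 162, 15, 17, 192]
top dark [161.7 212.2] [146, 198, 32, 29, 681]
top dark [218.  211.4] [204, 198, 29, 28, 613]
top dark [126.1 215.4] [110, 201, 33, 29, 709]
top dark [536.5 220.1] [512, 207, 48, 27, 984]
top dark [539.7 249.3] [519, 236, 41, 27, 861]
top dark [542.9 279.4] [525, 266, 35, 27, 728]
top dark [176.8 314.7] [161, 301, 32, 28, 675]
top dark [136.2 326.7] [120, 313, 33, 29, 735]
top dark [546.3 357.4] [527, 340, 33, 35, 740]
top dark [255.5 395.7] [204, 368, 104, 52, 1840]
side red [280.7 250.4] [264, 238, 35, 26, 284] ((281.2914733886719, 249.72317504882812), (8.346315383911133, 39.11409378051758), 57.09476089477539)
side dark [541.4  36.8] [519, 0, 41, 52, 373]
side dark [458.8  30. ] [455, 21, 13, 20, 113]
side dark [508.6 121.9] [473, 75, 73, 93, 2083]
side dark [234.1 234.6] [224, 225, 22, 20, 371]
side dark [188.5 262.8] [176, 251, 26, 26, 480]
side dark [163.8 284.8] [149, 272, 23, 23, 202]
side dark [259.5 342.8] [247, 328, 26, 32, 680]
side dark [ 15.4 380.6] [0, 354, 39, 60, 1090]
side dark [230.5 378.9] [216, 362, 30, 35, 813]
```

View pics/topz.png

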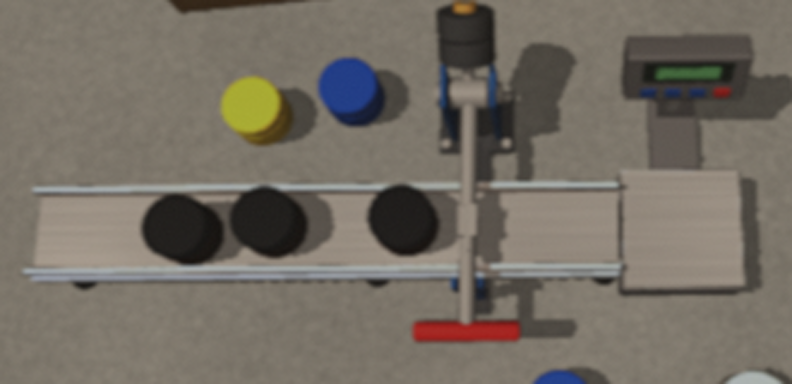

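View pics/sidez.png

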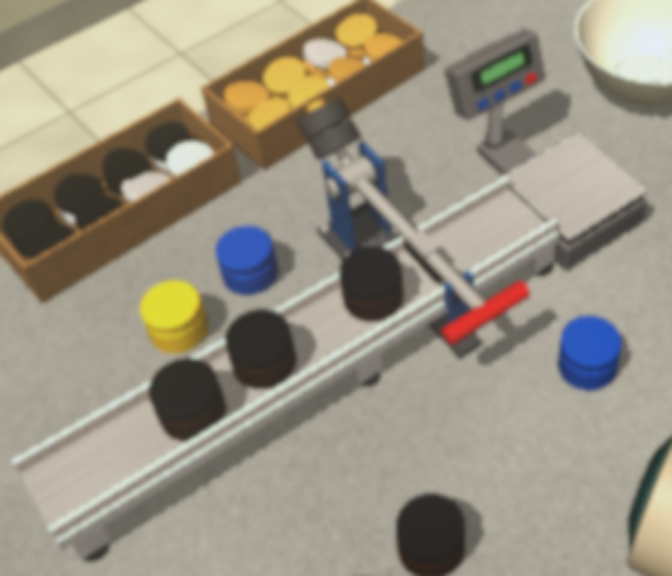

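```bash
python3 - <<'E'
from h import *
T=get_image("top");S=get_image("side")
z=lambda x,y:(50+x/2.4,120+y/2.4); zs=lambda x,y:(80+x/2.4,120+y/2.4)
print("plate corners top",[onz(T,*z(*p),.06)[:2].round(4) for p in((620,172),(740,170),(744,287),(621,289))])
print("plate corners side",[onz(S,*zs(*p),.06)[:2].round(4) for p in((579,133),(644,190),(571,242),(511,183))])
print("rails top far",[onz(T,*z(*p),.078)[:2].round(4) for p in((35,190),(618,184))],"near",[onz(T,*z(*p),.078)[:2].round(4) for p in((28,271),(618,266))])
print("grip tri",tri(T,(243.5,257.8),S,(280.9,250.1)), "grip ends top",[onz(T,*p,.1)[:2].round(4) for p in((222,258),(266,257.5))])
g=T["color"]
for nm,c in (("jar",(400,217)),("jar2",(266,219)),("jar3",(176,226))):
    print(nm,"top",onz(T,*z(*c),.112)[:2].round(4))
print("jar side",onz(S,*zs(371,270),.112)[:2].round(4),onz(S,*zs(261,338),.112)[:2].round(4))
print("arm top", [onz(T,*z(*p),.108)[:2].round(4) for p in((466,110),(467,200),(466,310))])
for n,d in(("T",T),("S",S)): print(n,-d["R"].T@d["t"])
E
```

```text
plate corners top [array([ 0.614 , -0.1333]), array([ 0.6035, -0.2552]), array([ 0.4845, -0.2416]), array([ 0.4951, -0.1201])]
plate corners side [array([ 0.604 , -0.2512]), array([ 0.4895, -0.2373]), array([ 0.4938, -0.12  ]), array([ 0.6019, -0.1342])]
rails top far [array([0.6514, 0.4508]), array([ 0.5975, -0.128 ])] near [array([0.5701, 0.4564]), array([ 0.5156, -0.1182])]
grip tri (array([0.46833608, 0.03600229, 0.10123025]), np.float64(0.005217146498699318)) grip ends top [array([0.4709, 0.0829]), array([ 0.4618, -0.016 ])]
jar top [0.5788 0.0856]
jar2 top [0.5901 0.2127]
jar3 top [0.5921 0.2982]
jar side [0.5804 0.0882] [0.589  0.2184]
arm top [array([0.6801, 0.0144]), array([0.5897, 0.021 ]), array([0.4847, 0.0308])]
T [ 0.38549869 -0.03860279  0.98087729]
S [0.01717969 0.47709553 0.97015352]
```

```bash
cat >> h.py <<'E'
from scipy.spatial.transform import Rotation as Ro
def pose():
    s=get_state();q=s["ee_rot"];return s["position"],Ro.from_quat([q[1],q[2],q[3],q[0]])
def rows(P,R2,axis=None):
    "shift cm, turn /8deg from the present pose to pose (P,R2)"
    p,R=pose();return (R.inv().apply(np.asarray(P)-p)*100).round(2),(np.degrees((R.inv()*R2).as_rotvec())/8).round(3)
LY=np.array([.0928,.9957,0]);LX=np.array([.9957,-.0928,0]);PL=np.array([.548,-.187,.06])
E
python3 - <<'E'
from h import *
p,R=pose();print(p);print(R.as_matrix().round(3))
T=get_image("top")
for n,c,z in(("blue",(283,287),.05),("ja",(176.8,314.7),.05),("jb",(136,326),.05),("roll",(364,291),.05)):print(n,onz(T,*c,z).round(3))
E
```

```text
[ 0.25716997 -0.51414074  0.23102869]
[[-0.894 -0.     0.447]
 [-0.447  0.001 -0.894]
 [-0.    -1.    -0.001]]
blue [ 0.394 -0.048  0.05 ]
ja [0.356 0.203 0.05 ]
jb [0.341 0.298 0.05 ]
roll [ 0.365 -0.235  0.05 ]
```

```bash
cat >> h.py <<'E'
def orient(tau):
    t=np.radians(tau);Z=np.array([0,0,1.])
    y=-np.cos(t)*Z+np.sin(t)*LX; z=np.cos(t)*LX+np.sin(t)*Z
    return Ro.from_matrix(np.c_[np.cross(y,z),y,z])
E
python3 - <<'E'
from h import *
print(rows((.40,.065,.231),orient(0)))
E
```

```text
(array([-3.868e+01,  3.000e-02, -4.541e+01]), array([ 2.000e-03, -7.263e+00, -2.000e-03]))
```

```bash
python3 -m jog '[255,-4.8,0,-5.7,0,-0.9,0, 255,-9.6,0,-11.4,0,-1.8,0, 255,-14.4,0,-17,0,-2.7,0, 255,-19.3,0,-22.7,0,-3.6,0, 255,-24,0,-28.3,0,-4.5,0, 255,-28.8,0,-34,0,-5.4,0, 255,-33.6,0,-39.6,0,-6.3,0, 255,-38.6,0,-45.4,0,-7.2,0, 255,-38.6,0,-45.4,0,-7.26,0, 255,-38.6,0,-45.4,0,-7.26,0]' 20
python3 - <<'E'
from h import *
s=get_state();print(s["qpos"].round(3),s["contact_force"].round(2));print(pose()[1].as_matrix().round(3))
for t in(30,40):
  B=np.array([.467,.035,.10])+.030*LY;R=orient(t);y,z=R.as_matrix()[:,1],R.as_matrix()[:,2]
  P=B+.035*y-.034*z;print(t,P,rows(P,R),"pre",rows(P-LX*.05+[0,0,.08],R))
E
```

```text
clock: 1.6
position: [0.3995, 0.0672, 0.2316]
ee_rot: [-0.477, 0.477, -0.522, 0.522]
contact_force: [0.6, -0.5, 0.0]
width: -0.0001
[-6.000e-03  1.400e-02  1.826e+00  1.000e-03  1.300e+00  8.400e-02] [ 0.58 -0.46  0.05]
[[-0.09   0.001  0.996]
 [-0.996  0.001 -0.09 ]
 [-0.001 -1.     0.001]]
30 [0.45789068 0.06597947 0.05268911] (array([-0.39, 17.89,  5.81]), array([ 3.743,  0.018, -0.01 ])) pre (array([-0.41,  9.89,  0.82]), array([ 3.743,  0.018, -0.01 ]))
40 [0.46625137 0.06520024 0.05133367] (array([-0.39, 18.03,  6.65]), array([ 4.993,  0.017, -0.011])) pre (array([-0.41, 10.02,  1.65]), array([ 4.993,  0.017, -0.011]))
```

```bash
python3 -m jog '[255,-0.1,2,0.4,1,0,0, 255,-0.2,4,0.8,2,0,0, 255,-0.3,6,1.2,3,0,0, 255,-0.4,8,1.6,4,0,0, 255,-0.4,10,1.6,5,0,0, 255,-0.4,10,1.6,5,0,0]'
python3 - <<'E'
from h import *
s=get_state();print(s["qpos"].round(3),s["contact_force"].round(2));print(pose()[1].as_matrix().round(3))
R=orient(40)
B=np.array([.467,.035,.10])+.030*LY;y,z=R.as_matrix()[:,1],R.as_matrix()[:,2]
for P in(B+.035*y-.034*z-.05*LX,B+.035*y-.034*z):print(P,rows(P,R))
for n in("side","top"):cv2.imwrite(f"pics/{n}1.png",get_image(n)["color"])
E
```

```text
clock: 2.35
position: [0.4211, 0.0459, 0.1443]
ee_rot: [-0.585, 0.303, -0.318, 0.682]
contact_force: [0.5, -0.7, -0.1]
width: -0.0002
[ 0.087 -0.093  2.418 -0.777  0.238  0.913] [ 0.54 -0.74 -0.14]
[[-0.132  0.605  0.785]
 [-0.99  -0.113 -0.079]
 [ 0.041 -0.788  0.614]]
[0.41646637 0.06984024 0.05133367] (array([-2.69,  6.77, -6.27]), array([ 0.262, -0.037,  0.407]))
[0.46625137 0.06520024 0.05133367] (array([-2.89,  9.84, -2.32]), array([ 0.262, -0.037,  0.407]))
```

View pics/side1.png

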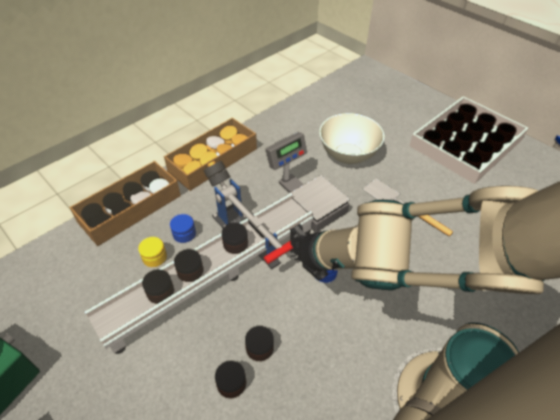

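View pics/top1.png

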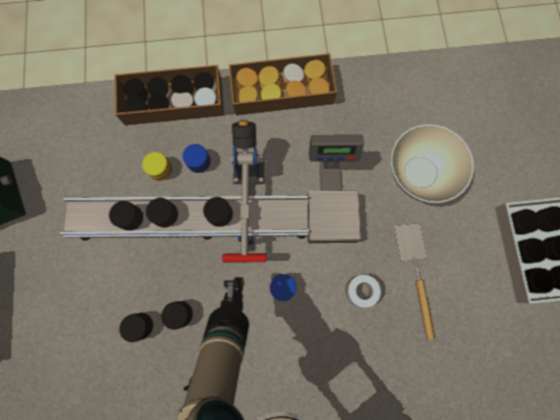

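The gripper is short of the red bar, and the arm is near its wrist singularity (q5 is 0.24). I'll use 30° of tilt instead.

```bash
python3 - <<'E'
from h import *
R=orient(30);y,z=R.as_matrix()[:,1],R.as_matrix()[:,2]
B=np.array([.467,.035,.10])+.030*LY
for P in(B+.035*y-.034*z-.04*LX+[0,0,.04],B+.035*y-.034*z-.03*LX):print(P,rows(P,R))
E
```

```text
[0.41806268 0.06969147 0.09268911] (array([-2.58,  3.6 , -3.42]), array([-0.96 , -0.051,  0.411]))
[0.42801968 0.06876347 0.05268911] (array([-2.79,  7.37, -5.08]), array([-0.96 , -0.051,  0.411]))
```

```bash
python3 -m jog '[255,-0.8,0.6,-1,-0.4,0,0.1, 255,-1.6,1.2,-2,-0.9,0,0.2, 255,-2.6,2.4,-3,-0.96,0,0.4, 255,-2.6,3.6,-3.4,-0.96,0,0.4, 255,-2.6,3.6,-3.4,-0.96,0,0.4]'
python3 - <<'E'
from h import *
s=get_state();print(s["qpos"].round(3),s["contact_force"].round(2));print(pose()[1].as_matrix().round(3))
R=orient(30);y,z=R.as_matrix()[:,1],R.as_matrix()[:,2]
B=np.array([.467,.035,.10])+.030*LY
for P in(B+.035*y-.034*z-.03*LX,B+.035*y-.034*z):print(P,rows(P,R))
E
```

```text
clock: 3.08
position: [0.4205, 0.0701, 0.094]
ee_rot: [-0.582, 0.333, -0.372, 0.642]
contact_force: [0.0, -0.4, 0.8]
width: 0.0
[ 0.073  0.021  2.403 -0.399  0.215  0.545] [ 0.05 -0.36  0.77]
[[-0.102  0.499  0.861]
 [-0.995 -0.047 -0.091]
 [-0.005 -0.865  0.501]]
[0.42801968 0.06876347 0.05268911] (array([ 0.08,  3.95, -1.41]), array([-0.01 , -0.074,  0.   ]))
[0.45789068 0.06597947 0.05268911] (array([0.05, 5.46, 1.18]), array([-0.01 , -0.074,  0.   ]))
```

```bash
python3 -m jog '[255,0,1,-0.4,0,0,0, 255,0.1,2,-0.7,0,0,0, 255,0.1,3,-1,0,0,0, 255,0.1,4,-1.3,0,0,0, 255,0.1,4,-1.3,0,0,0]'
python3 - <<'E'
from h import *
s=get_state();print(s["qpos"].round(3),s["contact_force"].round(2));print(pose()[1].as_matrix().round(3))
R=orient(30);y,z=R.as_matrix()[:,1],R.as_matrix()[:,2]
B=np.array([.467,.035,.10])+.030*LY
for P in(B+.035*y-.034*z,):print(P,rows(P,R))
for n in("side",):cv2.imwrite(f"pics/{n}2.png",cv2.resize(get_image(n)["color"][160:320,180:400],None,fx=3,fy=3,interpolation=cv2.INTER_CUBIC))
E
```

```text
clock: 3.7
position: [0.4299, 0.0718, 0.0568]
ee_rot: [-0.579, 0.335, -0.37, 0.644]
contact_force: [-0.6, 0.7, -0.0]
width: -0.0002
[ 0.089  0.132  2.45  -1.16   0.108  1.324] [-0.59  0.71 -0.05]
[[-0.104  0.498  0.861]
 [-0.995 -0.055 -0.089]
 [ 0.003 -0.865  0.501]]
[0.45789068 0.06597947 0.05268911] (array([0.28, 1.78, 2.25]), array([-0.012, -0.06 ,  0.061]))
```

View pics/side2.png

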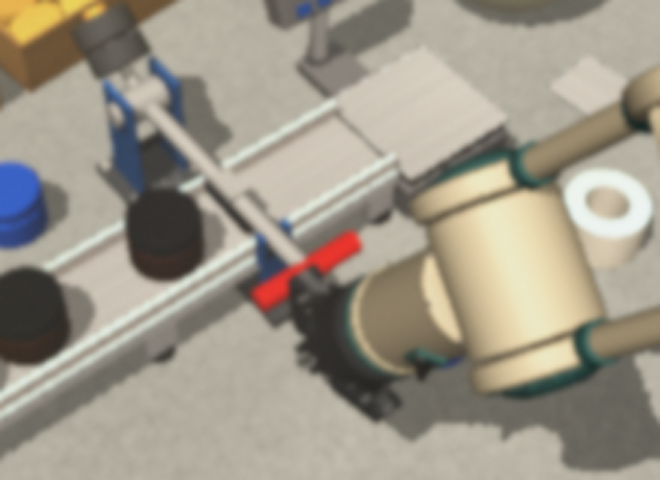

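```bash
python3 - <<'E'
from h import *
R=orient(25);y,z=R.as_matrix()[:,1],R.as_matrix()[:,2]
B=np.array([.467,.035,.10])+.030*LY
for g in(.04,.03):P=B+.023*y-g*z;print(P,rows(P,R))
E
```

```text
[0.4433664  0.06733314 0.06225019] (array([0.3 , 0.24, 1.49]), array([-0.637, -0.072,  0.057]))
[0.45239037 0.0664921  0.06647637] (array([0.29, 0.32, 2.48]), array([-0.637, -0.072,  0.057]))
```

```bash
python3 -m jog '[255,0,0,0,-0.2,0,0, 255,0.1,0,0.2,-0.4,0,0, 255,0.2,0.1,0.8,-0.64,-0.07,0.05, 255,0.3,0.2,1.5,-0.64,-0.07,0.05, 255,0.3,0.2,1.5,-0.64,-0.07,0.05]'
python3 - <<'E'
from h import *
s=get_state();print(s["qpos"].round(3),s["contact_force"].round(2));print(pose()[1].as_matrix().round(3))
R=orient(25);y,z=R.as_matrix()[:,1],R.as_matrix()[:,2]
B=np.array([.467,.035,.10])+.030*LY
for th in(0,.2,.4,.6,.8,.9,1.0,1.1):
  P=B+.023*y-.022*z+.235*((1-np.cos(th))*LX+np.sin(th)*np.array([0,0,1]));print(th,P.round(3),rows(P,R))
E
```

```text
clock: 4.38
position: [0.4443, 0.0675, 0.0634]
ee_rot: [-0.568, 0.36, -0.398, 0.624]
contact_force: [-0.8, -0.4, 0.5]
width: -0.0002
[ 0.042  0.127  2.346 -0.24   0.241  0.358] [-0.84 -0.36  0.52]
[[-0.095  0.422  0.901]
 [-0.995 -0.039 -0.087]
 [-0.002 -0.906  0.424]]
0 [0.46  0.066 0.07 ] (array([0.02, 0.07, 1.67]), array([-0.012, -0.022, -0.003]))
0.2 [0.464 0.065 0.117] (array([ 0.01, -3.96,  4.07]), array([-0.012, -0.022, -0.003]))
0.4 [0.478 0.064 0.161] (array([-0.  , -7.43,  7.23]), array([-0.012, -0.022, -0.003]))
0.6 [0.5   0.062 0.203] (array([ -0.02, -10.2 ,  11.01]), array([-0.012, -0.022, -0.003]))
0.8 [0.531 0.059 0.238] (array([ -0.03, -12.17,  15.27]), array([-0.012, -0.022, -0.003]))
0.9 [0.548 0.058 0.254] (array([ -0.04, -12.83,  17.53]), array([-0.012, -0.022, -0.003]))
1.0 [0.567 0.056 0.268] (array([ -0.05, -13.25,  19.84]), array([-0.012, -0.022, -0.003]))
1.1 [0.587 0.054 0.279] (array([ -0.05, -13.45,  22.18]), array([-0.012, -0.022, -0.003]))
```

```bash
python3 -m jog '[255,0,0,0.6,0,0,0, 255,0,0.1,1.2,0,0,0, 255,0,0,1.7,0,0,0, 255,0,-1,2.2,0,0,0, 255,0,-2,2.8,0,0,0, 255,0,-3,3.4,0,0,0, 255,0,-4,4.1,0,0,0, 255,0,-4,4.1,0,0,0]'
python3 - <<'E'
from h import *
s=get_state();print(s["qpos"].round(3),s["contact_force"].round(2))
for n in("side",):cv2.imwrite(f"pics/{n}3.png",cv2.resize(get_image(n)["color"][160:320,180:400],None,fx=3,fy=3,interpolation=cv2.INTER_CUBIC))
E
```

```text
clock: 5.38
position: [0.4602, 0.0656, 0.1146]
ee_rot: [-0.566, 0.364, -0.399, 0.623]
contact_force: [-4.1, 0.5, -0.7]
width: -0.0001
[ 0.034  0.049  2.229 -0.127  0.44   0.231] [-4.06  0.52 -0.7 ]
```

View pics/side3.png

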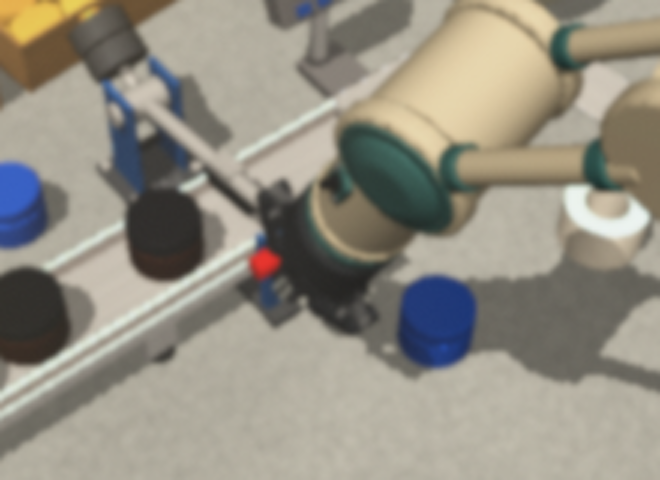

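```bash
python3 - <<'E'
from h import *
S=get_image("side");i=S["color"].astype(int);m=(i[...,2]>120)&(i[...,1]<70)&(i[...,0]<80)
for c,s,_ in blobs(m,20):print(c,s)
for th in(0,.1,.15,.2,.25,.3):
  G=np.array([.467,.035,.10])+.235*((1-np.cos(th))*LX+np.sin(th)*np.array([0,0,1]));print(th,proj(S,G+.05*LY).round(1),proj(S,G+.03*LY).round(1))
E
```

```text
[267.7 247.4] [264, 243, 9, 10, 67]
0 [265.9 261.5] [272.7 257.1]
0.1 [265.4 255.3] [272.3 250.9]
0.15 [264.9 251.9] [271.9 247.6]
0.2 [264.3 248.3] [271.3 244. ]
0.25 [263.5 244.6] [270.5 240.2]
0.3 [262.5 240.6] [269.6 236.3]
```

The arm is at about 0.2 rad, as planned, with 4 N on the tool. I'll continue along the arc.

```bash
python3 -m jog '[255,0,-0.9,0.7,0,0,0, 255,0,-1.8,1.5,0,0,0, 255,0,-2.6,2.3,0,0,0, 255,0,-3.4,3.1,0,0,0, 255,0,-4.2,4.0,0,0,0, 255,0,-4.9,5.0,0,0,0, 255,0,-5.6,5.9,0,0,0, 255,0,-6.2,6.9,0,0,0, 255,0,-6.7,7.9,0,0,0, 255,0,-7.2,9,0,0,0, 255,0,-7.2,9,0,0,0]'
python3 - <<'E'
from h import *
s=get_state();print(s["qpos"].round(3),s["contact_force"].round(2))
S=get_image("side");i=S["color"].astype(int);m=(i[...,2]>120)&(i[...,1]<70)&(i[...,0]<80)
for c,b,_ in blobs(m,20):print(c,b)
for th in(.5,.6,.65,.7,.75,.8):
  G=np.array([.467,.035,.10])+.235*((1-np.cos(th))*LX+np.sin(th)*np.array([0,0,1]));print(th,proj(S,G+.05*LY).round(1),proj(S,G+.03*LY).round(1))
for n in("side",):cv2.imwrite(f"pics/{n}4.png",cv2.resize(S["color"][100:320,120:400],None,fx=2.7,fy=2.7,interpolation=cv2.INTER_CUBIC))
E
```

```text
clock: 6.85
position: [0.516, 0.0605, 0.2202]
ee_rot: [-0.568, 0.361, -0.397, 0.624]
contact_force: [-0.5, 0.6, -0.4]
width: -0.0005
[ 0.015 -0.005  1.966 -0.068  0.746  0.15 ] [-0.45  0.61 -0.41]
[250.2 198.9] [246, 194, 10, 10, 66]
0.5 [257.  223.4] [264.3 219. ]
0.6 [253.3 214. ] [260.7 209.7]
0.65 [251.2 209.3] [258.7 205. ]
0.7 [249.  204.4] [256.5 200.2]
0.75 [246.7 199.5] [254.3 195.3]
0.8 [244.3 194.6] [251.8 190.5]
```

View pics/side4.png

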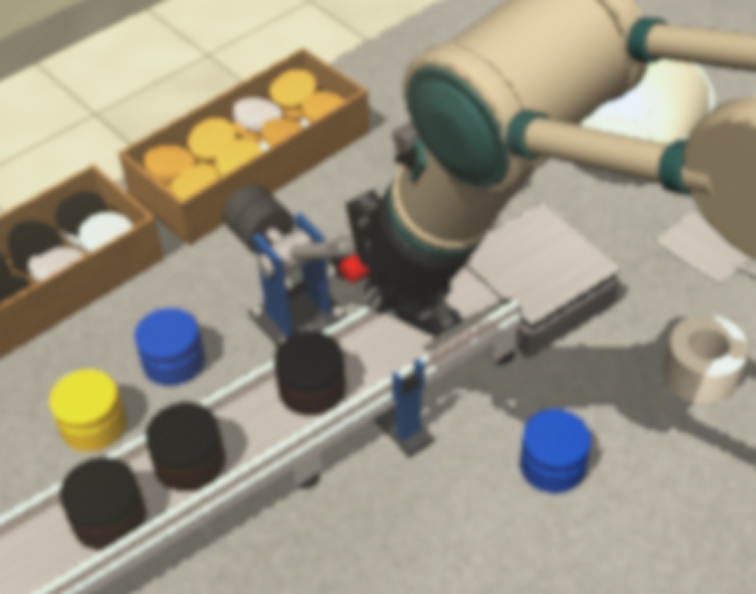

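The red grip end at (250,199) shows the arm is at about 0.74 rad with light force. I'll take it past the balance point, then back off.

```bash
python3 -m jog '[255,0,-0.5,1.1,0,0,0, 255,0,-1,2.2,0,0,0, 255,0,-1.4,3.3,0,0,0, 255,0,-1.7,4.5,0,0,0, 255,0,-1.9,5.7,0,0,0, 255,0,-2.1,6.8,0,0,0, 255,0,-2.2,8,0,0,0, 255,0,-2.2,8,0,0,0, 255,0,-2.2,8,0,0,0, 255,0,-2.2,8,0,0,0]'
python3 - <<'E'
from h import *
s=get_state();print(s["qpos"].round(3),s["contact_force"].round(2))
for n in("side","top"):cv2.imwrite(f"pics/{n}5.png",get_image(n)["color"])
E
```

```text
clock: 8.15
position: [0.5764, 0.0548, 0.272]
ee_rot: [-0.567, 0.362, -0.398, 0.623]
contact_force: [1.2, 0.4, -0.2]
width: -0.0
[-0.     0.049  1.772 -0.051  0.889  0.117] [ 1.18  0.37 -0.25]
```

View pics/side5.png

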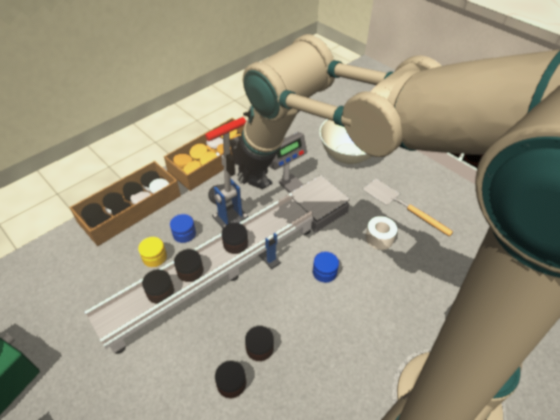

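View pics/top5.png

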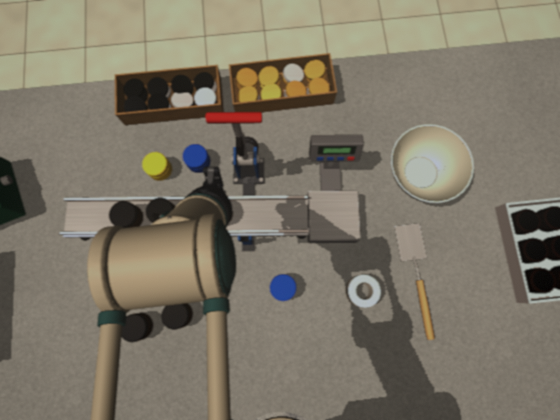

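The stop arm is raised to its buffer: the red grip is at (235,118) in the top view and the tube stands by the pivot. Next I move behind the front jar and set the fingers part open, to push with two contacts.

```bash
sed -i 's/PL=np.array(\[.548/PL=np.array([.550/' h.py; python3 - <<'E'
from h import *
R=orient(0)
for s,z in((.338,.25),(.338,.15),(.338,.072)):
  P=PL+s*LY;P[2]=z;print(P,rows(P,R))
E
```

```text
[0.5813664 0.1495466 0.25     ] (array([-9.48,  1.84, -1.3 ]), array([-3.11e+00, -7.00e-03,  3.00e-03]))
[0.5813664 0.1495466 0.15     ] (array([-9.48, 10.91, -5.51]), array([-3.11e+00, -7.00e-03,  3.00e-03]))
[0.5813664 0.1495466 0.072    ] (array([-9.48, 17.99, -8.79]), array([-3.11e+00, -7.00e-03,  3.00e-03]))
```

```bash
python3 -m jog '[171,0,0,-2,0,0,0, 171,-1.5,0.2,-3,-0.4,0,0, 171,-3,0.5,-3,-0.9,0,0, 171,-4.5,0.8,-2.5,-1.4,0,0, 171,-6,1.1,-2,-1.9,0,0, 171,-7.5,1.4,-1.6,-2.4,0,0, 171,-9,1.7,-1.4,-2.9,0,0, 171,-9.5,1.8,-1.3,-3.11,0,0, 171,-9.5,1.8,-1.3,-3.11,0,0]' 20
python3 - <<'E'
from h import *
s=get_state();print(s["qpos"].round(3),s["contact_force"].round(2))
T=get_image("top");S=get_image("side")
for n,d in(("side",S),("top",T)):cv2.imwrite(f"pics/{n}6.png",d["color"])
R=orient(0)
for q,z in((.338,.15),(.338,.072)):
  P=PL+q*LY;P[2]=z;print(P,rows(P,R),proj(T,P),proj(S,P))
E
```

```text
clock: 9.38
position: [0.5818, 0.1496, 0.2501]
ee_rot: [-0.476, 0.476, -0.523, 0.523]
contact_force: [0.6, -0.2, -0.1]
width: 0.0277
[ 1.360e-01  3.060e-01  1.415e+00 -1.000e-03  1.421e+00  2.300e-01] [ 0.59 -0.23 -0.1 ]
[0.5813664 0.1495466 0.15     ] (array([-0.04, 10.06,  0.02]), array([-0.003, -0.009,  0.004])) [184.6902219  208.72886033] [212.62775251 236.42169901]
[0.5813664 0.1495466 0.072    ] (array([-0.04, 17.86,  0.02]), array([-0.003, -0.009,  0.004])) [192.48490769 215.48797702] [216.12350632 256.05286966]
```

View pics/side6.png

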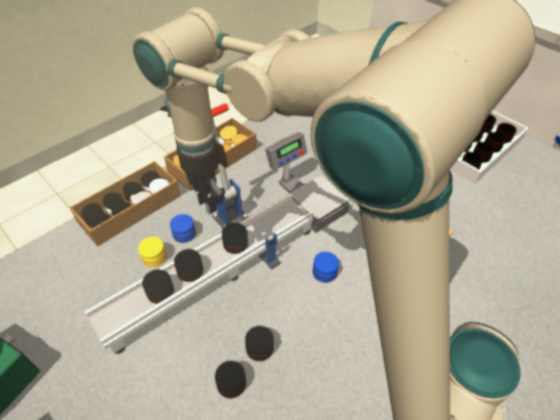

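View pics/top6.png

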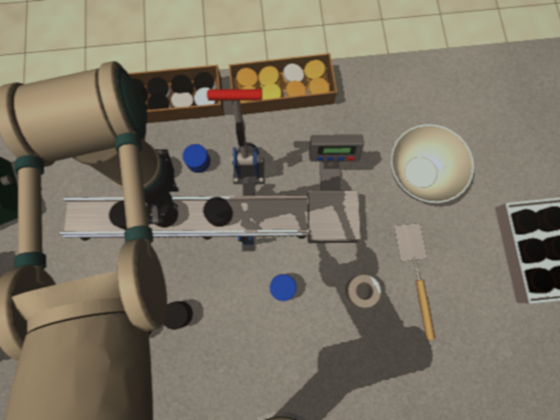

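```bash
python3 -m jog '[171,0,2.5,0,0,0,0, 171,0,5,0,0,0,0, 171,0,7.5,0,0,0,0, 171,0,10.1,0,0,0,0, 171,0,10.1,0,0,0,0]'
python3 - <<'E'
from h import *
S=get_image("side")
cv2.imwrite("pics/side7.png",cv2.resize(S["color"][140:320,120:320],None,fx=3.2,fy=3.2,interpolation=cv2.INTER_CUBIC))
E
```

```text
clock: 10.1
position: [0.5795, 0.149, 0.1483]
ee_rot: [0.475, -0.477, 0.524, -0.522]
contact_force: [0.3, 0.2, -0.2]
width: 0.0282
```

View pics/side7.png

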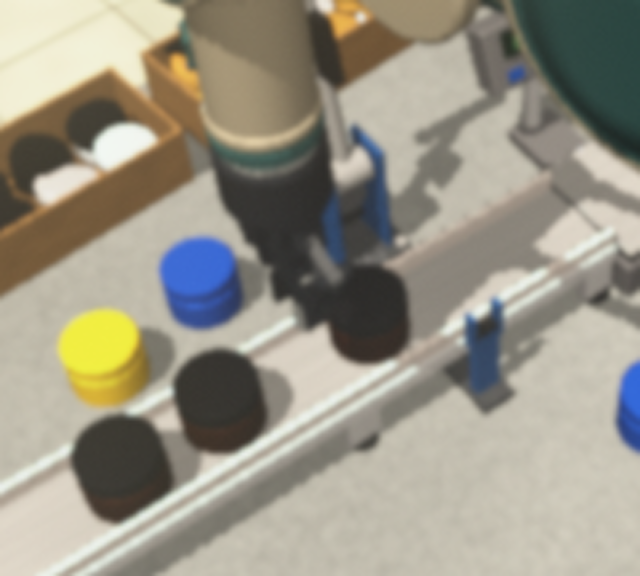

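```bash
python3 -m jog '[171,0,1.5,0.1,0,0,0, 171,0,3,0.2,0,0,0, 171,0,4.5,0.2,0,0,0, 171,0,6,0.2,0,0,0, 171,0,7.4,0.2,0,0,0, 171,0,7.4,0.2,0,0,0]'
python3 - <<'E'
from h import *
S=get_image("side");T=get_image("top")
cv2.imwrite("pics/side8.png",cv2.resize(S["color"][140:320,120:320],None,fx=3.2,fy=3.2,interpolation=cv2.INTER_CUBIC))
p,R=pose();print(p,((p-PL)@LX).round(4),((p-PL)@LY).round(4),get_state()["contact_force"])
for s in(.276,.044,0.04):
  P=PL+s*LY;P[2]=p[2];print(s,rows(P,orient(0)))
E
```

```text
clock: 10.9
position: [0.5827, 0.1493, 0.074]
ee_rot: [0.475, -0.477, 0.523, -0.522]
contact_force: [-0.1, -0.2, -0.2]
width: 0.0281
[0.58400659 0.14950492 0.07560749] 0.0026 0.3382 [0.56017912 0.04287656 0.69070621]
0.276 (array([ 6.22,  0.  , -0.26]), array([-0.004, -0.008,  0.001]))
0.044 (array([29.42,  0.  , -0.23]), array([-0.004, -0.008,  0.001]))
0.04 (array([29.82,  0.  , -0.23]), array([-0.004, -0.008,  0.001]))
```

View pics/side8.png

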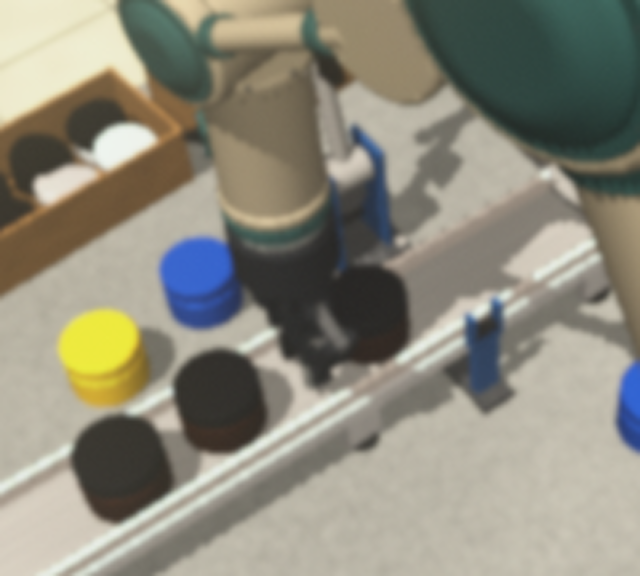

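```bash
python3 -m jog '[171,0.8,0,0,0,0,0, 171,1.6,0,0,0,0,0, 171,2.2,0,-0.1,0,0,0, 171,2.8,0,-0.1,0,0,0, 171,3.5,0,-0.1,0,0,0, 171,4.4,0,-0.1,0,0,0, 171,5.3,0,-0.1,0,0,0, 171,6.2,0,-0.1,0,0,0, 171,7.2,0,-0.1,0,0,0, 171,8.2,0,-0.1,0,0,0, 171,8.2,0,-0.1,0,0,0]'
python3 - <<'E'
from h import *
S=get_image("side");T=get_image("top")
cv2.imwrite("pics/side9.png",cv2.resize(S["color"][120:320,120:380],None,fx=3,fy=3,interpolation=cv2.INTER_CUBIC))
cv2.imwrite("pics/top9.png",T["color"])
p,R=pose();print(p,((p-PL)@LX).round(4),((p-PL)@LY).round(4),get_state()["contact_force"])
E
```

```text
clock: 12.38
position: [0.5746, 0.0664, 0.0753]
ee_rot: [-0.475, 0.476, -0.523, 0.523]
contact_force: [0.9, 0.3, 0.0]
width: 0.0282
[0.57444236 0.06716351 0.07513187] 0.0008 0.2553 [-0.17164808  0.506813   -0.65442824]
```

View pics/side9.png

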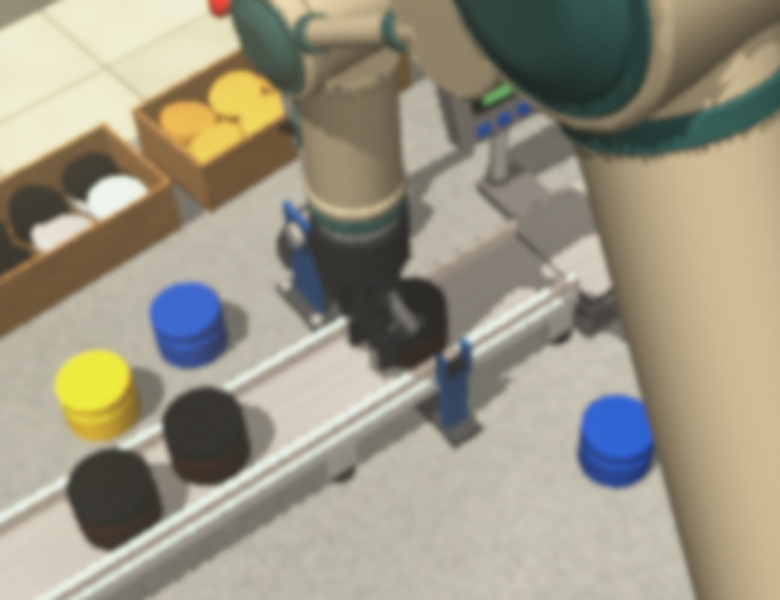

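View pics/top9.png

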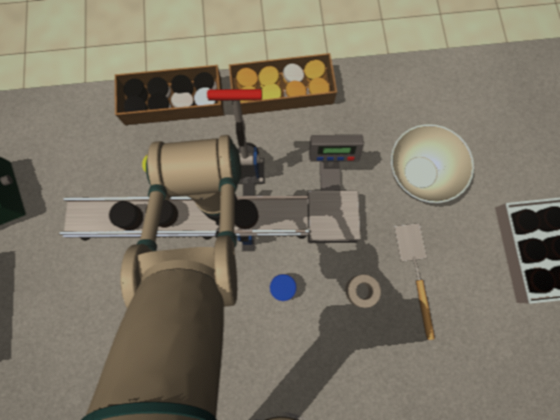

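```bash
python3 - <<'E'
from h import *
T=get_image("top")
for z in(.35,.45):print(z,onz(T,190,138,z),onz(T,240,140,z))
print(onz(T,235,95,.33),onz(T,209,95,.33),onz(T,262,95,.33))
p,R=pose()
for s in(.12,.0393):
  P=PL+s*LY;P[2]=p[2];print(s,rows(P,orient(0)))
E
```

```text
0.35 [0.65837081 0.08873997 0.35      ] [0.64572289 0.0029487  0.35      ]
0.45 [0.61511801 0.06855494 0.45      ] [ 0.6044749 -0.0036376  0.45     ]
[0.74226024 0.00624578 0.33      ] [0.74722509 0.05362373 0.33      ] [ 0.73710723 -0.04292777  0.33      ]
0.12 (array([ 1.356e+01,  1.000e-02, -7.000e-02]), array([ 0.007, -0.008,  0.007]))
0.0393 (array([ 2.163e+01,  2.000e-02, -6.000e-02]), array([ 0.007, -0.008,  0.007]))
```

The wrist clears the raised grip by about 8 cm, and the jar is moving down the lane. I'll keep pushing.

```bash
python3 -m jog '[171,0.5,0,0,0,0,0, 171,1.4,0,0,0,0,0, 171,2.5,0,0,0,0,0, 171,3.6,0,0,0,0,0, 171,4.8,0,0,0,0,0, 171,6,0,0,0,0,0, 171,7.2,0,0,0,0,0, 171,8.4,0,0,0,0,0, 171,9.6,0,0,0,0,0, 171,10.8,0,0,0,0,0, 171,11.6,0,0,0,0,0, 171,12,0,0,0,0,0]'
python3 - <<'E'
from h import *
T=get_image("top")
cv2.imwrite("pics/top10.png",cv2.resize(T["color"][120:280,180:400],None,fx=3,fy=3,interpolation=cv2.INTER_CUBIC))
p,R=pose();print(p,((p-PL)@LX).round(4),((p-PL)@LY).round(4),get_state()["contact_force"])
for c,s,_ in blobs(T["color"].max(2)<50,200):print(c,s,onz(T,*c,.112)[:2].round(3))
E
```

```text
clock: 14.02
position: [0.5638, -0.052, 0.0757]
ee_rot: [-0.476, 0.476, -0.523, 0.523]
contact_force: [0.3, 0.9, 0.5]
width: 0.0278
[ 0.56383203 -0.05232264  0.07570277] 0.0013 0.1354 [-0.3887153   0.21229314  0.35741424]
[191.3  81.9] [171, 72, 43, 22, 600] [0.908 0.126]
[142.1  94.1] [118, 77, 51, 35, 1441] [0.888 0.247]
[327.6 160.7] [313, 146, 44, 45, 268] [ 0.671 -0.182]
[  9.3 194.8] [0, 158, 26, 67, 1074] [0.665 0.56 ]
[161.7 212.2] [146, 199, 32, 28, 668] [0.588 0.211]
[287.3 215.7] [262, 199, 39, 29, 459] [ 0.55  -0.074]
[126.1 215.4] [110, 201, 33, 29, 702] [0.589 0.292]
[536.5 220.1] [512, 207, 48, 27, 979] [ 0.482 -0.634]
[539.8 249.2] [519, 236, 41, 27, 854] [ 0.416 -0.625]
[543.  279.4] [525, 266, 35, 27, 722] [ 0.351 -0.616]
[176.9 314.6] [162, 302, 31, 27, 662] [0.358 0.187]
[136.3 326.7] [120, 313, 33, 28, 719] [0.342 0.275]
[250.  403.8] [166, 347, 134, 73, 1025] [0.166 0.045]
[ 33.6 415.2] [0, 407, 99, 13, 660] [0.189 0.489]
```

View pics/top10.png

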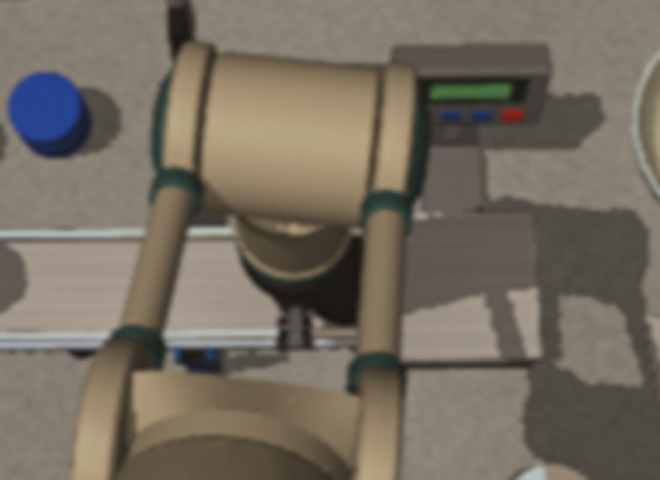

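```bash
python3 -m jog '[171,0.5,0,0,0,0,0, 171,1.3,0,0,0,0,0, 171,2.2,0,0,0,0,0, 171,3.1,0,0,0,0,0, 171,4,0,0,0,0,0, 171,4.9,0,0,0,0,0, 171,5.8,0,-0.1,0,0,0, 171,6.7,0,-0.1,0,0,0, 171,7.5,0,-0.1,0,0,0, 171,8,0,-0.1,0,0,0, 171,8.2,0,-0.1,0,0,0, 171,8.2,0,-0.1,0,0,0]'
python3 - <<'E'
from h import *
T=get_image("top");S=get_image("side")
cv2.imwrite("pics/top11.png",cv2.resize(T["color"][120:280,220:440],None,fx=3,fy=3,interpolation=cv2.INTER_CUBIC))
cv2.imwrite("pics/side11.png",cv2.resize(S["color"][100:300,200:460],None,fx=3,fy=3,interpolation=cv2.INTER_CUBIC))
p,R=pose();print(p,((p-PL)@LX).round(4),((p-PL)@LY).round(4),get_state()["contact_force"])
E
```

```text
clock: 15.58
position: [0.5551, -0.1334, 0.0756]
ee_rot: [-0.476, 0.476, -0.523, 0.523]
contact_force: [0.5, -0.1, -0.1]
width: 0.0279
[ 0.55510331 -0.13320248  0.07561493] 0.0001 0.054 [0.30412241 0.14116627 0.1021201 ]
```

View pics/top11.png

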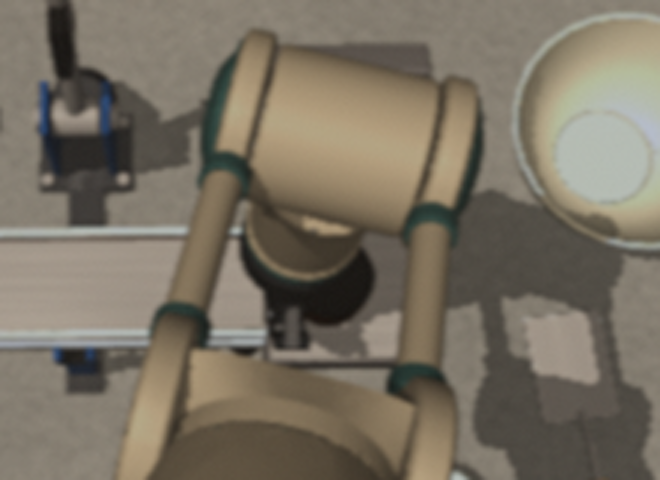

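View pics/side11.png

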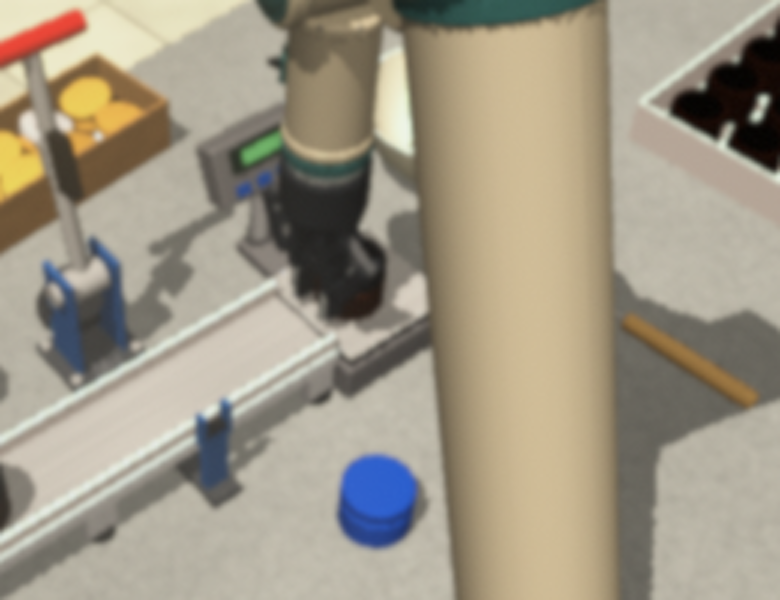

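```bash
python3 -m jog '[171,0.3,0,0,0,0,0, 171,0.6,0,0,0,0,0, 171,0.9,0,0,0,0,0, 171,1.2,0,0,0,0,0, 171,1.2,0,0,0,0,0, 171,1,0,0,0,0,0, 171,0,0,0,0,0,0, 171,-1,0,0,0,0,0, 171,-2,0,0,0,0,0, 171,-2,-2,0,0,0,0, 171,-2,-5,0,0,0,0, 171,-2,-9,0,0,0,0]'
python3 -m jog '[171,-4,-3,-2,0,0,0, 171,-8,-6,-6,0,0,0, 171,-12,-9,-10,0,0,0, 171,-17,-9,-14,0,0,0, 171,-22,-9,-18,0,0,0, 171,-24,-9,-22,0,0,0, 171,-24,-9,-22,0,0,0]'
python3 - <<'E'
from h import *
T=get_image("top");S=get_image("side")
cv2.imwrite("pics/top12.png",T["color"]);cv2.imwrite("pics/side12.png",S["color"])
print(get_state()["contact_force"],get_state()["qd"].round(3))
for n,d in(("T",T),("S",S)):
  for c,s,_ in blobs(d["color"].max(2)<50,200):
    if s[4]<1000:
      X=onz(d,*c,.112);print(n,c,s,X[:2].round(3),((X-PL)@LX).round(4),((X-PL)@LY).round(4))
E
```

```text
clock: 17.18
position: [0.5563, -0.1121, 0.1657]
ee_rot: [0.476, -0.476, 0.523, -0.522]
contact_force: [1.2, -0.2, 0.1]
width: 0.0281
clock: 18.05
position: [0.357, 0.1483, 0.2557]
ee_rot: [0.477, -0.477, 0.522, -0.522]
contact_force: [0.6, 0.3, 0.1]
width: 0.0284
[ 0.38069091  1.06391607 -0.16679077] [-0.033  0.022 -0.019  0.    -0.002 -0.   ]
T [191.3  81.9] [171, 72, 43, 22, 611] [0.908 0.126] 0.3276 0.3446
T [249.3 170.4] [235, 163, 28, 16, 319] [0.666 0.003] 0.0982 0.2001
T [161.6 212.2] [146, 199, 32, 28, 672] [0.588 0.211] 0.0006 0.3999
T [126.1 215.4] [110, 201, 33, 29, 707] [0.589 0.292] -0.0061 0.4805
T [335.4 213.3] [322, 200, 28, 28, 600] [ 0.544 -0.183] -0.0061 0.0032
T [536.5 220. ] [512, 207, 48, 27, 980] [ 0.482 -0.634] -0.0262 -0.4516
T [539.8 249.3] [519, 236, 41, 27, 857] [ 0.416 -0.625] -0.0925 -0.4488
T [542.9 279.4] [525, 266, 35, 27, 725] [ 0.351 -0.616] -0.1584 -0.4455
T [ 19.5 407.6] [0, 378, 39, 42, 315] [0.207 0.518] -0.4072 0.6703
S [320.  189.8] [310, 178, 21, 25, 438] [ 0.536 -0.168] -0.0158 0.018
S [259.6 341.9] [247, 328, 26, 31, 595] [0.329 0.232] -0.2586 0.3965
S [230.6 378.8] [216, 362, 29, 35, 780] [0.312 0.322] -0.2843 0.4846
```

View pics/top12.png

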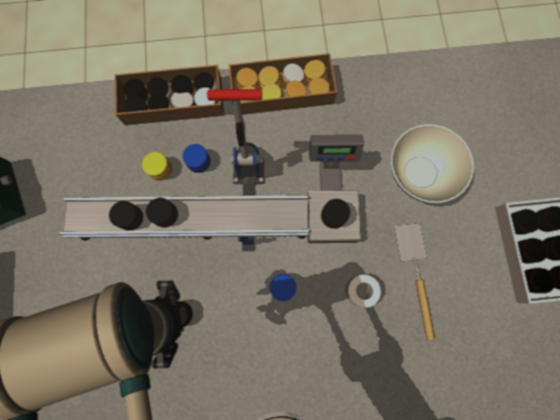

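View pics/side12.png

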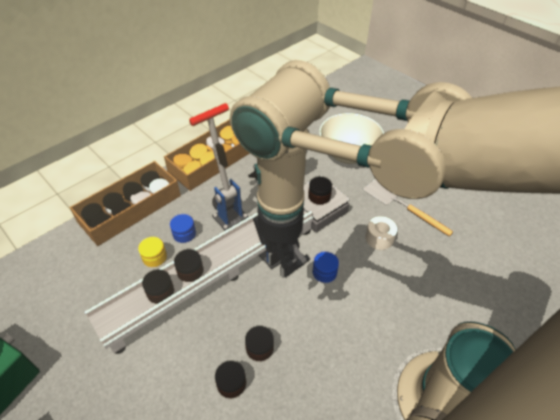

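The jar stands on the plate at about (-6, +3) mm from its centre. The stop arm is up and the waiting jars have not moved. I'll let the arm settle, then hand in.

```bash
python3 -m jog '[171,0,0,0,0,0,0, 171,0,0,0,0,0,0, 171,0,0,0,0,0,0, 171,0,0,0,0,0,0]'
python3 - <<'E'
from h import *
from rig import sign_off
T=get_image("top")
for c,s,_ in blobs(T["color"].max(2)<50,400):
    if 200<c[1]<230 and c[0]<400:print(c,onz(T,*c,.112)[:2].round(3))
print(get_state()["qd"].round(3));print(sign_off())
E
```

```text
clock: 18.65
position: [0.3607, 0.1462, 0.2554]
ee_rot: [-0.476, 0.476, -0.523, 0.523]
contact_force: [-0.7, 0.4, -1.0]
width: 0.0282
[161.7 212.3] [0.587 0.211]
[126.1 215.4] [0.589 0.292]
[335.4 213.3] [ 0.544 -0.183]
[ 0.004 -0.003  0.001  0.002  0.001 -0.   ]
the job is handed in; nothing more can be done
None
```

The job is handed in at about 18.7 s of the 58 s. The stop arm is raised and the front jar stands on the scale's plate. `sign_off()` reports no verdict.

- **Stop arm:** I lifted it with shut fingertips under the red grip, along its arc past the balance point, and it swung to its buffer by itself. The tool-force reading between moves was at most about 4 N. In the last pictures the grip still stood at its buffer position (about 1.75 rad).
- **Front jar:** I pushed it down the lane with the part-open fingertips, then backed off and lifted clear. From the top camera its centre is about 6 mm across and 3 mm along from the plate's centre, against the 28 mm limit. It was at rest.
- **Bystanders:** The waiting jars' pixel positions were unchanged to 0.1 px. In the last side view, jar_b was unchanged and jar_a was within 1 px. The roll, bowl and spatula looked unmoved, but I did not re-measure them.
- **Disagreement:** The side-view mask put the front jar at about (-16, +18) mm from the plate's centre, still inside the limit. That mask includes the jar's dark side wall, so I trusted the top view.
- **Change of plan:** My first approach at 40° of tilt ran into the wrist's singular range, so I lifted at 25° instead.

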